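# Clamp a carving block in the studio bench clamp

## Robot

A 6-joint arm with a two-finger parallel gripper is mounted at the origin on the work surface. World frame = base frame: x ahead of the robot, y to its left, z up, the work surface at z = 0. Lengths are in m, angles in degrees, forces in N, time in s.
With the tool pointing down it reaches from about 0.35 to 0.875 m from the base axis. Payload 4.2 kg.
Tool frame: the origin (TCP) lies midway between the tips of the shut fingers; the grasp point (between the pads) lies 19 mm behind it; z points along the fingers, y is the direction in which the jaws open and shut (so a half turn about z gives the same grasp; the last joint's range is limited). The gripper opens to 87 mm and grips with 3 to 60 N. Pads are 19 mm wide; open, the fingers measure 117 mm over their backs; the gripper's body (75 mm by 190 mm) begins 51 mm behind the grasp point.
Start: joints at [-53.365, 22.042, 0.453, 0, -68.411, -14.817], TCP at [0.232, -0.58, 0.223] pointing down, gripper open.
Joint ranges: [-179.83, 179.83], [-69.29, 118.12], [-61.27, 80.66], [-181.25, 117.63], [-171.15, -9.14], [-177.46, 177.46]. Speed limits (degrees/s): [159.86, 159.86, 180, 180, 180, 180].

## Interface

Orientations are given as a 3x3 rotation matrix whose columns are the frame's x, y, z axes.
In Python, from station import r gives the robot as it stands.
- The arm moves only by the tool servo_tool, never from a script. Its arguments are lists of equal length, an entry for each row: "slide": the shift along the world's x, y, z in units of 60 mm (1.0 is 60 mm), a list of three; "twist": the turn, a rotation vector about the world's x, y, z in units of 6 degrees (1.0 is 6 degrees), a list of three; "gripper": the closure, from 0 (fully open) to 1 (shut). In form: {"slide": [[x, y, z], ...], "twist": [[wx, wy, wz], ...], "gripper": [gripper, ...]}. A call has 1 to 12 rows; each row shifts and turns the commanded pose from where the row before left it; what a row does not reach is not made up. A row lasts 1/8 s, in which the tool goes at most 62.5 mm and 10.7 degrees, less where a joint would pass 70% of its speed; a pose out of reach is approached as far as the arm can. A call is refused whole if a number of a shift passes 1 or a number of a turn 1, either way. A call with a gripper value outside its range is refused whole. The fingers move at their own pace and stop on an object; the grip force is fixed at half the most. Time passes only in rows, so rows that do not move let the fingers close. It gives the time, the measured TCP pose, the force and the opening at its end, in the units of the state.
- r.sense(): the state, without advancing time (a new reading comes with each control period).
- r.capture(name): name is "scene" or "top" or "wrist"; returns a dict with "image" (400x640x3 uint8, blue, green, red), "intrinsics" (3x3 intrinsics, pixels), "R" (3x3) and "t" (3): a world point X has camera coordinates R X + t. Camera axes: x right, y down, z forward; pixel columns grow to the right and rows downward; lengths in m; the calibration is good to about 2 mm. A picture is of the moment at which its call begins. There is no depth.
- r.finish_job(): hands the job in, once; it reports no verdict.
The state is a dict: "time_s": time; "joints": joint angles; "joint_velocities": joint speeds; "effort": joint torques, N m; "tcp_pos": TCP position; "ee_rot": TCP orientation; "wrist_force": force on the tool from outside, world axes, zero at the start; "moment": the same for the moment, N m; "gripper_width": opening from 0.0 (shut) to 1.0 (fully open).
Only numpy, scipy, OpenCV 4.12 (cv2) and the standard library are available. Lean on these libraries where they do the work, as an engineer would, in place of code of your own. Each camera call takes 0.05 s, during which the arm holds its last target.

## Task

Lay the wooden carving block flat on the bed of the iron bench clamp, lengthwise along the bed, within its side edges and pushed right up against the upright column at the back. Then turn the T-handle clockwise until the pad comes down on the block and the handle becomes clearly stiffer, so that the block is held firmly, but stop there, as the wood dents if the screw is forced. Let go of everything and leave the other things on the bench where they are.

Things in the scene. Friction and masses are not known exactly. Their poses are not given: they have to be found in the camera images.
- block_center (a point): centre of the loose block of pale wood to be carved (sizes in mm): 170 long (its x axis) x 50 wide (its y axis) x 30 high (z up), about 0.17 kg. At first it lies flat on the bench. Both ends and both large faces are alike.
- clamp: dark iron C-shaped bench clamp, fixed to the bench. Origin on the bench under the screw's axis; x points from the open front to the column at the back, z up. Bed: flat, top 20 above the bench, 70 wide, from x = -125 to 65. An arm from the column's top holds a round boss (radius 18, from 88 to 122 above the bench) round the screw's axis. The block goes in from the front.
- seat (a point): where the block's centre lies when it is home on the bed: x = -60, y = 0, z = 35 in the clamp's frame, axes as the clamp's. The block's end then touches the column and its other end overhangs the bed's front by 20. To either side it may lie up to 10 off.
- pad: round steel pressing pad under the screw, radius 15, 7 thick; origin at the centre of its lower face, z up, it does not turn. At first its face is 54 to 58 above the bench (4 to 8 above the top of a block on the bed). It is cushioned: once on the block, the clamping force rises by about 10 N for each mm that the screw goes on down.
- handle_grip (a point): centre of the wooden T-handle's bar on top of the screw: bar 84 long (its x axis), 14 wide (y), 18 high (z up), on a vertical shaft 10 thick under its middle. At first 167 to 171 above the bench, at any yaw; it sinks as it is turned.
- mug: bystander: dark metal mug, radius 40, 90 high; origin at the centre of its underside
- ink_tin: bystander: flat round black ink tin, radius 45, 22 high; origin at the centre of its underside
- jar: bystander: glass jar with a metal cap, radius 28, 70 high; origin at the centre of its underside
- stop (a point): middle of the foot of the column's flat front face (the back stop), at bed level, x = 25 in the clamp's frame; axes as the clamp's. The column is 44 wide and stands up to 122 above the bench.
- handle (a joint): turn of the T-handle, rad, growing clockwise seen from above; starts at 1.6 to 3.2. Handle and pad sink 2.5 mm per rad and stay where left. Turning takes 0.14 N m (friction; standing still it may pull either way) plus 0.025 N m per 10 N of clamping force, a steady pull back anticlockwise. Held firmly is 20 to 60 N: 0.8 to 2.4 rad past first touch, best 1.4; 3 to 4.6 rad in all.
Mind the look-alikes: they are no part of the job. Of the things that look like the part that bears block_center, take the one that is farthest from the robot's base at the start. Leave any green look-alike of the clamp alone.

How it is judged (in metres and radians):
On the way:
1. the block lies flat on the bed, lengthwise, up against the column (within 4 mm), before the pad presses on it (x of block_center in the frame of seat above -0.004 m and y of block_center in the frame of seat between -0.011 and 0.011 m and z of block_center in the frame of seat below 0.003 m and angle between the x axis of block_center and the x axis of seat, either way round below 0.12 rad and contact force between pad and block below 1 N), for 0.2 s.
At the end, for the whole second after the job is handed in: The block lies flat on the bed, lengthwise (within 0.12 rad), within the bed's side edges (centre within 11 mm of the middle), its end within 4 mm of the column, and the pad presses on it with more than 20 N (never more than 60 N) with nothing held (x of block_center in the frame of seat above -0.004 m and y of block_center in the frame of seat between -0.011 and 0.011 m and z of block_center in the frame of seat between -0.004 and 0.003 m and angle between the x axis of block_center and the x axis of seat, either way round below 0.12 rad and angle between the z axis of block_center and the z axis of seat, either way round below 0.08 rad and contact force between pad and block above 20 N); the robot touches nothing.
It fails at once if the screw is forced: the pad presses on the block with more than 60 N (contact force between pad and block above 60 N).
It fails at once if the mug, ink tin or jar is shifted by more than 30 mm (distance of any of mug, ink_tin, jar from where it was at the start of the episode above 0.03 m).
It also fails if it takes over 72 s, if anything falls off the work surface, if the arm or the gripper's body presses on something with over 40 N, if the wrist force passes 120 N, or if a joint passes its speed limit or range.

## Working session

There is one attempt and no reset: what is moved stays moved. The work goes in short steps, Python scripts to look and compute and a tool call to move; the robot and the scene stay as the last step left them, time stands still between calls to the robot, and variables do not carry over. Pictures are saved under pics/ and viewed, and the job is handed in when it is done.

Besides the shell and the picture viewer there is one more tool, called after "Call:" as name(argument=value, ...) on one line, values as JSON. servo_tool: Moves the arm, as the interface text tells. Its arguments: {"type":"object","properties":{"slide":{"type":"array","items":{"type":"array","items":{"type":"number"}}},"twist":{"type":"array","items":{"type":"array","items":{"type":"number"}}},"gripper":{"type":"array","items":{"type":"number"}}},"required":["slide","twist","gripper"]}

```bash
ls; mkdir -p pics; cat > h.py <<'E'
import numpy as np, cv2
from station import r
def cap(n,f):
    c=r.capture(n); cv2.imwrite('pics/'+f,c['image']); np.savez('pics/'+f[:-4]+'.npz',K=c['intrinsics'],R=c['R'],t=c['t'],im=c['image']); return c
def ray(c,px,z):
    K=np.array(c['K'] if 'K' in c else c['intrinsics']);R=np.array(c['R']);t=np.array(c['t'])
    o=-R.T@t; d=R.T@np.linalg.inv(K)@np.array([px[0],px[1],1.]); return o+d*(z-o[2])/d[2]
def proj(c,X):
    K=np.array(c['K'] if 'K' in c else c['intrinsics']);p=K@(np.array(c['R'])@np.array(X)+np.array(c['t'])); return p[:2]/p[2]
E
python3 - <<'E'
from h import *
for n in ("scene","top","wrist"):
    c=cap(n,n+'0.png'); print(n,-np.array(c['R']).T@np.array(c['t']))
print(r.sense())
E
```

```text
pics
scene [ 1.1908713  -0.33744396  1.12922449]
top [ 0.39214928 -0.04948916  1.3036343 ]
wrist [ 0.15666689 -0.60855131  0.38390599]
{'time_s': 0.15, 'joints': array([-5.33636367e+01,  2.20798292e+01,  3.98900265e-01, -1.84229490e-02,
       -6.84111956e+01, -1.48169209e+01]), 'joint_velocities': array([ 0.04293838, -0.15974392,  0.18246268,  0.20783508,  0.04250997,
       -0.02253545]), 'effort': array([-3.74486899e-04, -3.91052413e+01,  1.87586117e+01,  4.22228694e+00,
        1.23614701e-02, -1.40157154e-04]), 'tcp_pos': array([ 0.23214782, -0.57981053,  0.22173275]), 'ee_rot': array([[-9.28403768e-01, -3.71572236e-01, -7.19547363e-04],
       [-3.71572913e-01,  9.28402614e-01,  1.46862236e-03],
       [ 1.22330359e-04,  1.63083884e-03, -9.99998663e-01]]), 'wrist_force': array([-0.96436715,  0.67327633,  0.50356543]), 'moment': array([ 0.04646014, -0.00585597,  0.00359607]), 'gripper_width': 1.002067431849258}
```

View pics/scene0.png

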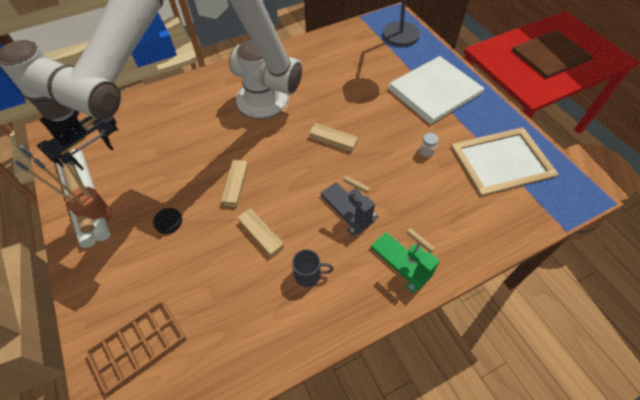

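View pics/top0.png

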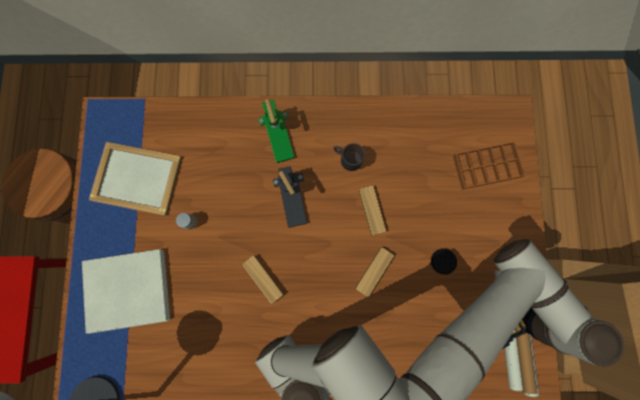

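View pics/wrist0.png

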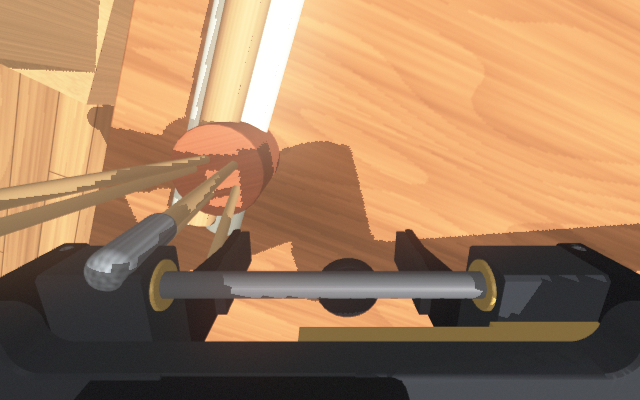

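The top view shows three pale blocks at about (372,210), (375,271) and (263,279). The dark clamp is at (292,195), its green look-alike at (278,130), the mug at (352,157), the tin at (444,261) and the jar at (185,220). Next I'll measure all of these.

```bash
python3 - <<'E'
from h import *
for n in ('top0','scene0'):
    c=np.load(f'pics/{n}.npz'); im=c['im']; hsv=cv2.cvtColor(im,cv2.COLOR_BGR2HSV)
    print(n)
    seeds=[(372,210),(375,271),(263,279)] if n=='top0' else [(260,232),(234,183),(333,137)]
    for s in seeds: print(hsv[s[1],s[0]], end=' ')
    print('table',hsv[200,420] if n=='top0' else hsv[200,300])
    m=((hsv[...,0]>12)&(hsv[...,0]<30)&(hsv[...,2]>135)&(hsv[...,1]<140)).astype(np.uint8)
    m=cv2.morphologyEx(m,cv2.MORPH_OPEN,np.ones((2,2)))
    cv2.imwrite(f'pics/{n}_m.png',m*255)
    cs,_=cv2.findContours(m,cv2.RETR_EXTERNAL,cv2.CHAIN_APPROX_NONE)
    for k in cs:
        a=cv2.contourArea(k)
        if a>60 and a<2500:
            w=np.array([ray(c,p[0],.03)[:2] for p in k],np.float32)
            R=cv2.minAreaRect(w); print(a,k.mean(0)[0],np.round(R[0],4),np.round(R[1],4),round(R[2],1),'dist',np.hypot(*R[0]))
im=cv2.imread('pics/top0.png'); cv2.imwrite('pics/crop1.png',cv2.resize(im[90:310,230:430],None,fx=4,fy=4,interpolation=cv2.INTER_CUBIC)[:600*2])
im=cv2.resize(im[150:240,250:400],None,fx=5.3,fy=5.3,interpolation=cv2.INTER_CUBIC);cv2.imwrite('pics/crop2.png',im)
s=cv2.imread('pics/scene0.png')
cv2.imwrite('pics/crop3.png',cv2.resize(s[160:290,220:390],None,fx=4.5,fy=4.5,interpolation=cv2.INTER_CUBIC))
E
```

```text
top0
[ 19 126 168] [ 19 126 170] [ 19 126 170] table [ 14 172 138]
180.0 [572.55555556 365.61111111] [ 0.0377 -0.8828] [0.0454 0.0501] 84.0 dist 0.8836073210876045
258.0 [527.65384615 367.82307692] [ 0.0334 -0.7345] [0.1866 0.0233] 0.8 dist 0.7352298066489129
327.5 [636.03053435 315.73282443] [ 0.1906 -1.102 ] [0.0331 0.189 ] 82.4 dist 1.1183410723055631
655.5 [263.01941748 280.91262136] [0.3122 0.1443] [0.1694 0.0494] 37.7 dist 0.34392675790051
644.5 [375.06796117 272.7184466 ] [ 0.3376 -0.2417] [0.048 0.167] 56.4 dist 0.415179718090696
605.5 [372.99115044 210.7699115 ] [ 0.5507 -0.2392] [0.1691 0.0494] 14.2 dist 0.6003944448475097
scene0
[ 19  91 210] [ 19  92 209] [ 19  93 212] table [ 14 142 187]
394.0 [ 11.84615385 351.1025641 ] [ 0.586  -0.9528] [0.0541 0.0594] 85.1 dist 1.1185914129280983
1409.5 [478.46820809 299.23699422] [1.0205 0.2257] [0.0803 0.2693] 17.7 dist 1.0451901135490516
61.5 [ 43.32258065 255.87096774] [ 0.3395 -0.8387] [0.0478 0.0234] 30.6 dist 0.904783198682813
1151.5 [ 14.09777778 283.42222222] [ 0.4012 -0.9309] [0.0715 0.2832] 86.0 dist 1.013658415126284
165.0
[... 928 characters left out ...]
9 dist 0.10190936596533277
73.0 [398.82142857  79.14285714] [0.1854 0.5107] [0.0258 0.1423] 14.5 dist 0.5433226997691405
254.5 [223.01204819  56.4939759 ] [-0.2698 -0.0511] [0.0703 0.1679] 4.8 dist 0.27454436624477174
443.5 [177.77777778  58.46464646] [-0.36   -0.2257] [0.1091 0.1962] 13.9 dist 0.42493328945558634
86.0 [173.02941176  23.64705882] [-0.601  -0.1736] [0.0514 0.0769] 16.2 dist 0.6255741616671555
99.5 [290.29090909  10.03636364] [-0.4458  0.3335] [0.0425 0.1353] 6.7 dist 0.5567626679573506
557.5 [283.70135747  35.88687783] [-0.3135  0.2717] [0.1535 0.5245] 81.3 dist 0.4148780156082851
163.5 [167.          10.51020408] [-0.719  -0.1748] [0.0559 0.1617] 83.4 dist 0.7399464477198615
```

View pics/crop2.png

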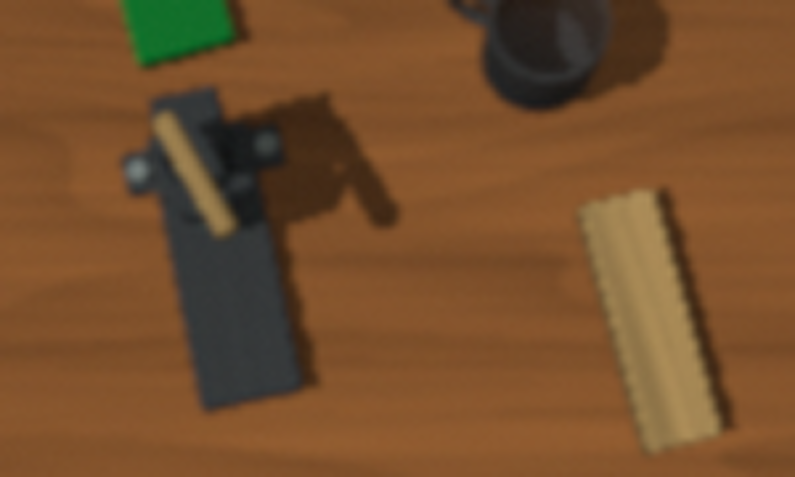

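View pics/crop3.png

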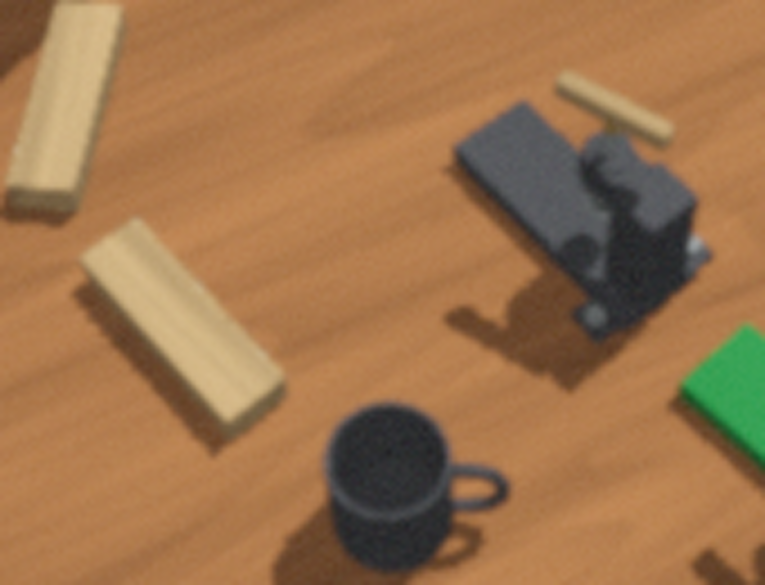

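The pale blocks are A at (373,211), 0.600 m from the base, B at (375,273), 0.415 m, and C at (263,281), 0.344 m. A is the farthest, so it's the target, and its outline measures 169 × 49 mm, which fits the description. In the enlarged crop it sits just right of the dark clamp. Now I'll measure the clamp bed and the handle.

```bash
python3 - <<'E'
from h import *
c=np.load('pics/top0.npz'); im=c['im']; hsv=cv2.cvtColor(im,cv2.COLOR_BGR2HSV)
print(hsv[210,293],hsv[200,292],hsv[222,312])
m=((hsv[...,1]<90)&(hsv[...,2]<95)).astype(np.uint8)
sub=np.zeros_like(m); sub[150:235,265:325]=m[150:235,265:325]
cv2.imwrite('pics/m2.png',cv2.resize(sub[150:240,250:400]*255,None,fx=5,fy=5))
front=sub.copy(); front[:196]=0
k=max(cv2.findContours(front,0,cv2.CHAIN_APPROX_NONE)[0],key=cv2.contourArea)
w=np.array([ray(c,p[0],.02)[:2] for p in k],np.float32); R=cv2.minAreaRect(w); print('front bed',R)
# side edges: per row extents
L=[];Rr=[]
for y in range(198,221):
    xs=np.where(front[y])[0]
    L.append(ray(c,(xs[0]-.5,y),.02)[:2]); Rr.append(ray(c,(xs[-1]+.5,y),.02)[:2])
for n,E in (('L',L),('R',Rr)):
    vx,vy,x0,y0=cv2.fitLine(np.array(E,np.float32),cv2.DIST_HUBER,0,.01,.01).ravel(); print(n,np.degrees(np.arctan2(vy,vx)),x0,y0)
# green for yaw reference unaffected; handle top z .178
mh=((hsv[...,0]>12)&(hsv[...,0]<30)&(hsv[...,2]>115)&(hsv[...,1]<150)).astype(np.uint8)
s=np.zeros_like(mh); s[165:200,270:305]=mh[165:200,270:305]
k=max(cv2.findContours(s,0,cv2.CHAIN_APPROX_NONE)[0],key=cv2.contourArea)
w=np.array([ray(c,p[0],.178)[:2] for p in k],np.float32); print('handle top',cv2.minAreaRect(w),k.mean(0))
E
```

```text
[90 18 57] [98 18 57] [ 13 171 134]
front bed ((0.5578619837760925, 0.03845019266009331), (0.11202701926231384, 0.06835799664258957), 11.987090110778809)
L 11.807205 0.5591347 0.07337564
R 12.283004 0.56577957 0.0051721116
handle top ((0.6234391927719116, 0.05428093299269676), (0.0793035700917244, 0.011724751442670822), 29.76099395751953) [[285.80851064 182.27659574]]
```

View pics/m2.png

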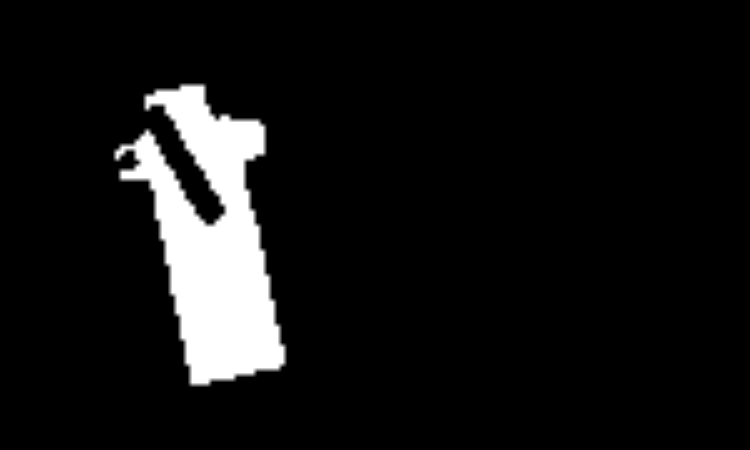

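The bed front and side edges give a clamp yaw of 12.0° and an origin of about (0.625, 0.053). The handle's centre is (0.623, 0.054) with yaw 29.8°, which agrees within 2 mm. I'll move above the block at a point 35 mm toward the robot from its centre.

Call:
servo_tool(slide=[[0.4,0.45,0],[0.6,0.7,0],[0.6,0.7,0],[0.6,0.7,0],[0.6,0.7,0],[0.6,0.7,0],[0.6,0.7,-0.3],[0.5,0.6,-0.5],[0.23,0.28,-0.5],[0,0,0],[0,0,0]], twist=[[0,0,-0.15],[0,0,-0.15],[0,0,-0.15],[0,0,-0.15],[0,0,-0.15],[0,0,-0.15],[0,0,-0.15],[0,0,-0.15],[0,0,-0.07],[0,0,0],[0,0,0]], gripper=[0,0,0,0,0,0,0,0,0,0,0])

```text
time_s: 1.52
tcp_pos: [0.5163, -0.2489, 0.1452]
ee_rot: [[-0.969, -0.246, 0.0], [-0.246, 0.969, -0.001], [-0.0, -0.001, -1.0]]
wrist_force: [-0.4, -0.2, 0.3]
gripper_width: 1.002
```

```bash
python3 - <<'E'
from h import *
c=cap('wrist','w1.png'); s=r.sense(); print(s['time_s'],s['tcp_pos'],s['ee_rot'],s['joints'],s['wrist_force'],s['moment'])
E
```

```text
1.575 [ 0.51632948 -0.24924937  0.14568769] [[-9.69580281e-01 -2.44767729e-01  1.68451939e-03]
 [-2.44769246e-01  9.69581064e-01 -7.59353625e-04]
 [-1.44741284e-03 -1.14857284e-03 -9.99998293e-01]] [-9.56957885e+00  2.08168788e+01 -1.32949666e+01  3.24775694e-02
 -5.57857531e+01 -6.62804941e+01] [ 0.32413225  0.50407215 -0.59110442] [-0.0068102   0.01223837 -0.04029442]
```

View pics/w1.png

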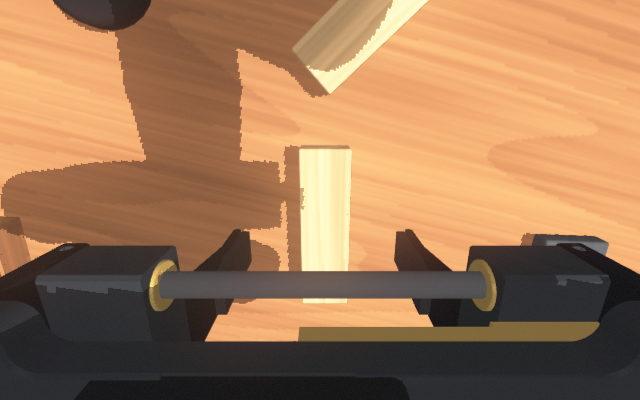

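```bash
python3 - <<'E'
from h import *
c=np.load('pics/w1.npz')
hsv=cv2.cvtColor(c['im'],cv2.COLOR_BGR2HSV)
P=[]
for y in range(155,262,4):
    row=(hsv[y,280:380,1]<150)&(hsv[y,280:380,2]>170)
    # colour: pale top
    xs=np.where(row)[0]+280
    if y%20<4: print(y,xs[:1],xs[-1:],hsv[y,325],hsv[y,370])
for p in [(299.5,148.5),(351,148.5),(303,301),(348,301)]: print(p,ray(c,p,.03))
tcp=np.array([.5163,-.2492,0]);print(proj(c,[.5163,-.2492,.03]))
E
```

```text
163 [280] [379] [ 27  61 255] [ 16 122 252]
183 [282] [379] [ 26  58 255] [ 16 127 251]
203 [281] [379] [ 27  57 255] [ 15 129 249]
223 [280] [379] [ 27  53 255] [ 14 133 246]
243 [280] [379] [ 27  55 255] [ 13 135 240]
(299.5, 148.5) [ 0.48035116 -0.27848714  0.03      ]
(351, 148.5) [ 0.46856882 -0.23203772  0.03      ]
(303, 301) [ 0.64180716 -0.23749878  0.03      ]
(348, 301) [ 0.62965554 -0.18972232  0.03      ]
[320.59429856 191.88056701]
```

The wrist view has the block centred between the jaws at columns 300–351, about 4 mm toward +y. Its ends are 166 mm apart (expected 170). Next I'll descend and grip.

Call:
servo_tool(slide=[[0,0.05,-0.5],[0,0,-0.8],[0,0,-0.6],[0,0,-0.4],[0,0,0],[0,0,0],[0,0,0],[0,0,0],[0,0,0],[0,0,0]], twist=[[0,0,0],[0,0,0],[0,0,0],[0,0,0],[0,0,0],[0,0,0],[0,0,0],[0,0,0],[0,0,0],[0,0,0]], gripper=[0,0,0,0,0,1,1,1,1,1])

```text
time_s: 2.82
tcp_pos: [0.5164, -0.2455, 0.007]
ee_rot: [[-0.969, -0.245, 0.001], [-0.245, 0.969, -0.0], [-0.001, -0.001, -1.0]]
wrist_force: [-0.1, 0.1, 2.0]
gripper_width: 0.572
```

Call:
servo_tool(slide=[[0,0,0.4],[0,0,0.6],[-0.1,0.4,0.4],[-0.15,0.7,0],[-0.15,0.8,0],[-0.15,0.8,0],[-0.15,0.8,0],[-0.15,0.6,0],[-0.05,0.3,0],[0,0,0],[0,0,0]], twist=[[0,0,0],[0,0,0],[0,0,-0.05],[0,0,-0.05],[0,0,-0.05],[0,0,-0.06],[0,0,-0.06],[0,0,-0.05],[0,0,-0.05],[0,0,0],[0,0,0]], gripper=[1,1,1,1,1,1,1,1,1,1,1])

```text
time_s: 4.2
tcp_pos: [0.4618, 0.0183, 0.0903]
ee_rot: [[-0.978, -0.207, -0.001], [-0.207, 0.978, -0.0], [0.001, -0.0, -1.0]]
wrist_force: [-0.3, 0.0, -1.5]
gripper_width: 0.57
```

```bash
python3 - <<'E'
from h import *
s=r.sense(); print(s['time_s'],s['tcp_pos'],s['ee_rot'],s['joints'],s['wrist_force'],s['moment'])
c=cap('wrist','w2.png');c=cap('top','t2.png');cv2.imwrite('pics/t2c.png',cv2.resize(c['image'][140:290,220:420],None,fx=4,fy=4,interpolation=cv2.INTER_CUBIC))
c=cap('scene','s2.png');cv2.imwrite('pics/s2c.png',cv2.resize(c['image'][60:260,220:420],None,fx=3,fy=3,interpolation=cv2.INTER_CUBIC))
E
```

```text
4.2 [0.46180989 0.01825037 0.09031602] [[-9.78256829e-01 -2.07395499e-01 -8.27070096e-04]
 [-2.07395382e-01  9.78257177e-01 -2.25732688e-04]
 [ 8.55903201e-04 -4.92940247e-05 -9.99999632e-01]] [ 2.24869357e+01  1.50918307e+01 -3.20550349e+01 -9.06995507e-03
 -4.29018661e+01 -1.00510525e+02] [-0.25617837  0.01863299 -1.52911128] [-0.05661116  0.07991207  0.02950938]
```

View pics/w2.png

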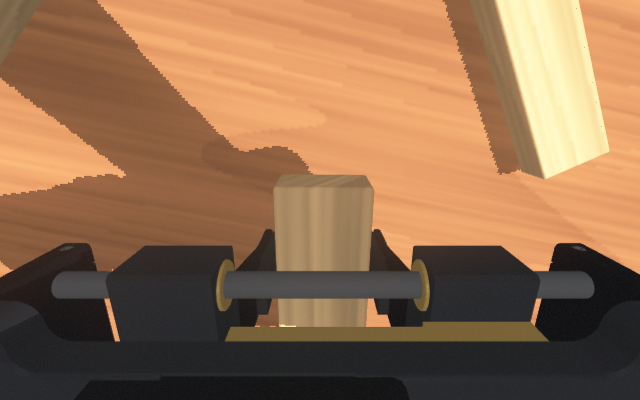

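View pics/t2c.png

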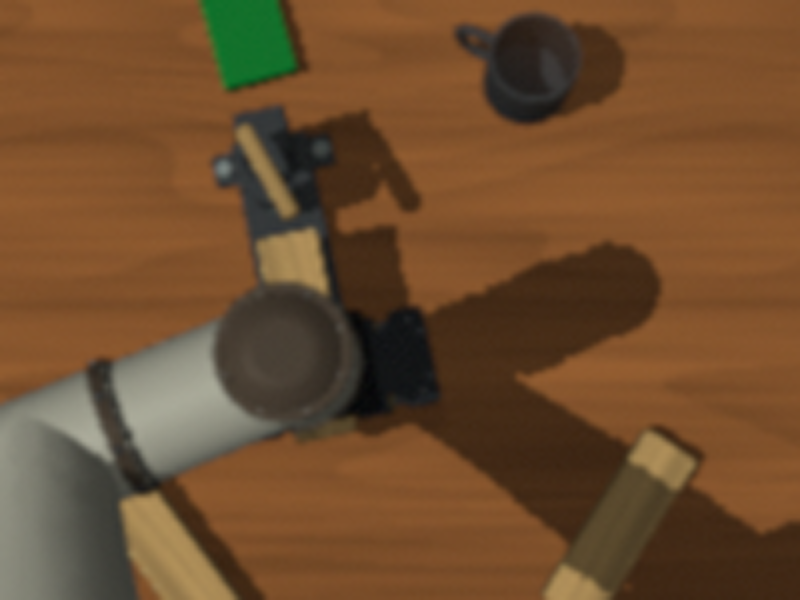

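View pics/s2c.png

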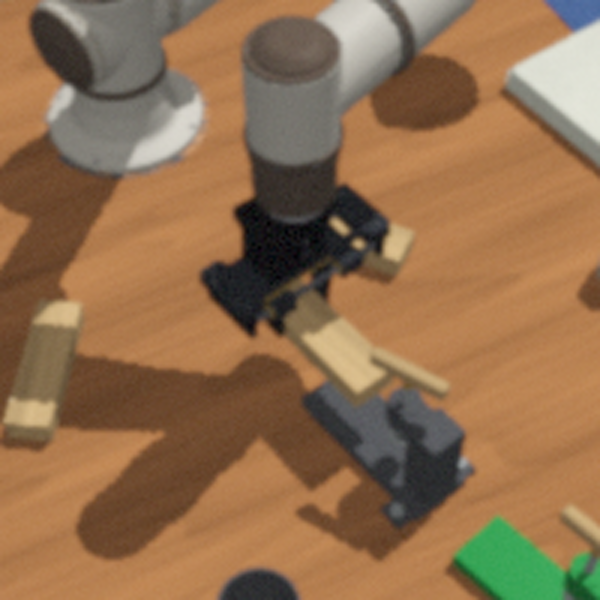

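```bash
python3 - <<'E'
from h import *
c=np.load('pics/t2.npz'); u=np.array([np.cos(np.radians(12)),np.sin(np.radians(12))]); v=np.array([-u[1],u[0]]); o=np.array([.6245,.0535])
for p in [(322,229),(258,240)]:
    q=(p[0]/4+220-.5,p[1]/4+140-.5); w=ray(c,q,.113)[:2]; print(w,(w-o)@u,(w-o)@v)
t=np.array([.4618,.0183]); print('tcp',(t-o)@u,(t-o)@v)
hsv=cv2.cvtColor(c['im'],cv2.COLOR_BGR2HSV)
# side edge of the bed right/left near column rows (z=.02) 
m=(hsv[...,1]<90)&(hsv[...,2]<95)
for y in range(185,199,2):
    xs=np.where(m[y,270:315])[0]+270
    for x in (xs[0]-.5,xs[-1]+.5):
        w=ray(c,(x,y),.02)[:2]; print(y,x,np.round([(w-o)@u,(w-o)@v],4))
E
```

```text
[0.58769697 0.0129049 ] -0.04443898849255965 -0.03205621935966175
[0.578635   0.06576549] -0.04231260414285667 0.02153332653368182
tcp -0.16646310615617538 -0.0006035634497804967
185 274.5 [0.0326 0.0503]
185 298.5 [ 0.0144 -0.0339]
187 279.5 [0.0217 0.0342]
187 298.5 [ 0.0073 -0.0324]
189 280.5 [0.0138 0.0321]
189 299.5 [-0.0006 -0.0344]
191 280.5 [0.0066 0.0335]
191 299.5 [-0.0077 -0.0329]
193 281.5 [-0.0013  0.0314]
193 300.5 [-0.0156 -0.035 ]
195 281.5 [-0.0084  0.0328]
195 301.5 [-0.0234 -0.037 ]
197 281.5 [-0.0155  0.0343]
197 301.5 [-0.0305 -0.0355]
```

Call:
servo_tool(slide=[[0.16,0.045,0],[0.16,0.05,-0.3],[0,0,-0.4],[0,0,-0.25],[0,0,-0.05],[0,0,-0.03],[0,0,0],[0,0,0]], twist=[[0,0,0],[0,0,0],[0,0,0],[0,0,0],[0,0,0],[0,0,0],[0,0,0],[0,0,0]], gripper=[1,1,1,1,1,1,1,1])

```text
time_s: 5.35
tcp_pos: [0.4818, 0.0244, 0.0293]
ee_rot: [[-0.978, -0.208, 0.001], [-0.208, 0.978, 0.0], [-0.001, 0.0, -1.0]]
wrist_force: [-0.3, -0.0, -2.6]
gripper_width: 0.572
```

Call:
servo_tool(slide=[[0,0,-0.02],[0,0,-0.015],[0,0,0],[0,0,0]], twist=[[0,0,0],[0,0,0],[0,0,0],[0,0,0]], gripper=[1,1,1,1])

```text
time_s: 5.85
tcp_pos: [0.4813, 0.0243, 0.0269]
ee_rot: [[-0.978, -0.208, 0.0], [-0.208, 0.978, 0.0], [-0.0, -0.0, -1.0]]
wrist_force: [-2.2, 0.1, 3.1]
gripper_width: 0.575
```

Call:
servo_tool(slide=[[0.1,0.021,0],[0.18,0.038,0],[0.2,0.043,0],[0.16,0.034,0],[0.05,0.0106,0],[0,0,0]], twist=[[0,0,0],[0,0,0],[0,0,0],[0,0,0],[0,0,0],[0,0,0]], gripper=[1,1,1,1,1,1])

```text
time_s: 6.6
tcp_pos: [0.5192, 0.0316, 0.0269]
ee_rot: [[-0.978, -0.207, -0.008], [-0.207, 0.978, -0.003], [0.008, -0.001, -1.0]]
wrist_force: [-7.7, -2.1, 10.6]
gripper_width: 0.57
```

```bash
python3 - <<'E'
from h import *
c=cap('scene','s3.png');cv2.imwrite('pics/s3c.png',cv2.resize(c['image'][100:250,260:420],None,fx=4,fy=4,interpolation=cv2.INTER_CUBIC))
E
```

```text
(no output)
```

View pics/s3c.png

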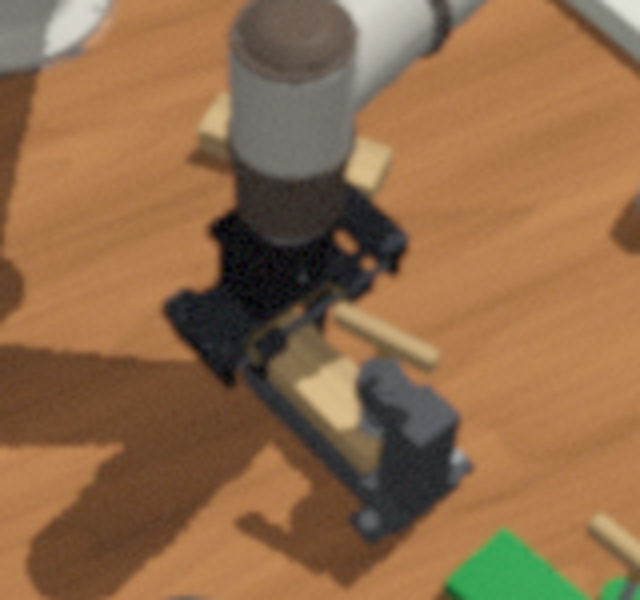

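Call:
servo_tool(slide=[[0,0,0.012],[0.03,0.006,0],[0.03,0.006,0],[0,0,0]], twist=[[0,0,0],[0,0,0],[0,0,0],[0,0,0]], gripper=[1,1,1,1])

```text
time_s: 7.15
tcp_pos: [0.5266, 0.034, 0.0271]
ee_rot: [[-0.978, -0.208, 0.0], [-0.208, 0.978, 0.0], [-0.0, 0.0, -1.0]]
wrist_force: [-0.1, -0.2, -1.0]
gripper_width: 0.571
```

Call:
servo_tool(slide=[[0.02,0.004,0],[0.02,0.004,0],[0,0,0]], twist=[[0,0,0],[0,0,0],[0,0,0]], gripper=[1,1,1])

```text
time_s: 7.52
tcp_pos: [0.5274, 0.0339, 0.0271]
ee_rot: [[-0.978, -0.208, -0.003], [-0.208, 0.978, -0.001], [0.003, -0.0, -1.0]]
wrist_force: [-4.0, 0.4, 0.4]
gripper_width: 0.57
```

Call:
servo_tool(slide=[[0.03,0.006,0],[0.03,0.006,0],[0,0,0],[0,0,0]], twist=[[0,0,0],[0,0,0],[0,0,0],[0,0,0]], gripper=[1,1,1,1])

```text
time_s: 8.02
tcp_pos: [0.5274, 0.0339, 0.027]
ee_rot: [[-0.978, -0.207, -0.01], [-0.207, 0.978, -0.002], [0.01, -0.0, -1.0]]
wrist_force: [-12.4, 1.9, 8.4]
gripper_width: 0.568
```

The push stalled at x = 0.5274 with 12 N, so the block's end is against the column. I'll relax the push, release and lift straight up.

Call:
servo_tool(slide=[[-0.06,-0.012,0],[0,0,0],[0,0,0],[0,0,0],[0,0,0],[0,0,0.4],[-0.2,-0.04,0.8],[-0.3,-0.06,0.9],[-0.3,-0.06,0.9],[0,0,0.5],[0,0,0]], twist=[[0,0,0],[0,0,0],[0,0,0],[0,0,0],[0,0,0],[0,0,0],[0,0,0],[0,0,0],[0,0,0],[0,0,0],[0,0,0]], gripper=[1,0.3,0.2,0,0,0,0,0,0,0,0])

```text
time_s: 9.4
tcp_pos: [0.482, 0.0251, 0.2404]
ee_rot: [[-0.978, -0.208, 0.007], [-0.208, 0.978, 0.002], [-0.007, 0.001, -1.0]]
wrist_force: [0.3, 0.4, -0.6]
gripper_width: 1.0
```

```bash
python3 - <<'E'
from h import *
s=r.sense(); print(s['time_s'],s['tcp_pos'],s['joints'],s['wrist_force'],s['moment'])
c=cap('wrist','w4.png')
c=cap('scene','s4.png');cv2.imwrite('pics/s4c.png',cv2.resize(c['image'][130:250,290:410],None,fx=5,fy=5,interpolation=cv2.INTER_CUBIC))
c=cap('top','t4.png');cv2.imwrite('pics/t4c.png',cv2.resize(c['image'][150:250,250:370],None,fx=5,fy=5,interpolation=cv2.INTER_CUBIC))
E
```

```text
9.4 [0.48204299 0.02509054 0.24037482] [ 2.23319648e+01  7.03305701e+00 -1.74048276e+01  3.17902436e-02
 -6.51494533e+01 -1.00354205e+02] [ 0.26319518  0.35425346 -0.57514504] [-0.03753683 -0.01146617 -0.05181547]
```

View pics/w4.png

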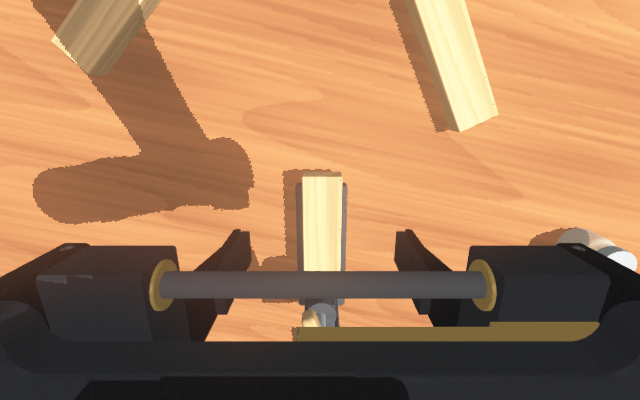

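View pics/s4c.png

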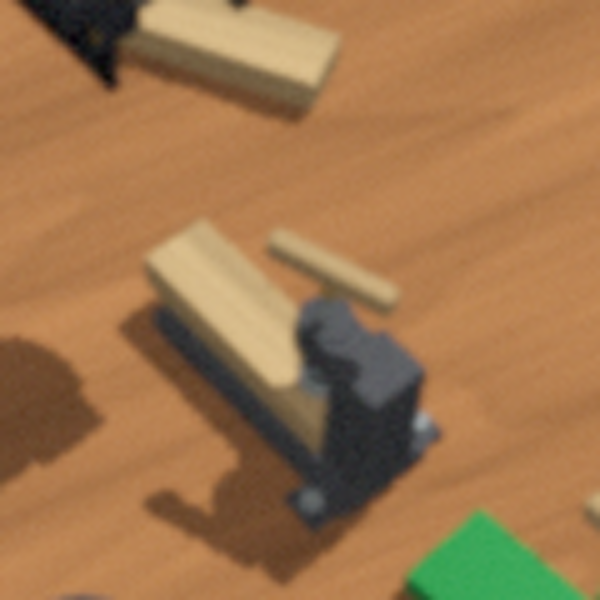

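View pics/t4c.png

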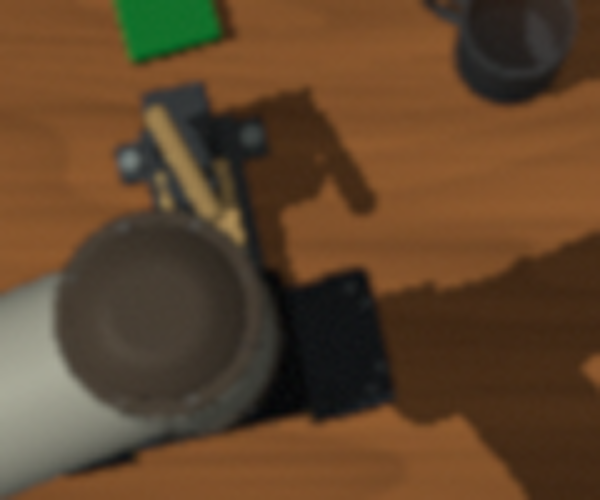

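```bash
python3 - <<'E'
from h import *
c=np.load('pics/w4.npz'); u=np.array([np.cos(np.radians(12)),np.sin(np.radians(12))]); v=np.array([-u[1],u[0]]); o=np.array([.6245,.0535])
cv2.imwrite('pics/w4c.png',cv2.resize(c['im'][160:340,270:370],None,fx=3.3*2/2,fy=3.3,interpolation=cv2.INTER_CUBIC))
for n,p,z in [('bl',(302,177),.05),('br',(342,177),.05),('b2',(304,268),.05),('b2',(341,268),.05),('fl',(297,184),.02),('fr',(347,184),.02),('f2',(299,290),.02),('f2',(345,290),.02)]:
    w=ray(c,p,z)[:2]; print(n,np.round([(w-o)@u,(w-o)@v],4))
E
```

```text
bl [-0.1409 -0.0213]
br [-0.1409  0.0274]
b2 [-0.0152 -0.0212]
b2 [-0.0152  0.0286]
fl [-0.124  -0.0302]
fr [-0.124   0.0363]
f2 [ 0.0402 -0.0315]
f2 [0.0403 0.0374]
```

View pics/w4c.png

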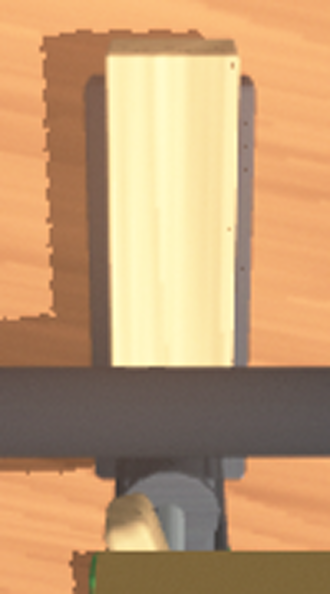

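The block lies flat and home on the bed. In the wrist view the block's and the bed's mid-lines coincide (both +3 mm in my frame), and the near-end overhang is about 17–18 mm, not more than 20. Now I'll go over the handle while turning the wrist about +198°, so the whole clockwise turn fits in one grip.

Call:
servo_tool(slide=[[0,0,0.2],[0,0,0],[0,0,0],[0,0,0],[0,0,0],[0,0,0],[0,0,0],[0,0,0],[0,0,0],[0,0,0],[0,0,0],[0,0,0]], twist=[[0,0,0.96],[0,0,0.96],[0,0,0.96],[0,0,0.96],[0,0,0.96],[0,0,0.96],[0,0,0.96],[0,0,0.96],[0,0,0.96],[0,0,0.96],[0,0,0.96],[0,0,0.96]], gripper=[0,0,0,0,0,0,0,0,0,0,0,0])

```text
time_s: 11.05
tcp_pos: [0.4801, 0.0245, 0.2474]
ee_rot: [[-0.152, -0.988, -0.004], [-0.988, 0.152, -0.001], [0.002, 0.004, -1.0]]
wrist_force: [-0.1, -0.1, 0.7]
gripper_width: 0.998
```

Call:
servo_tool(slide=[[0.1,0.02,0],[0.2,0.04,0],[0.3,0.07,0],[0.3,0.07,0],[0.3,0.07,0],[0.3,0.06,0],[0.3,0.06,0],[0.3,0.06,0],[0.2,0.05,0],[0.05,0,0],[0,0,0],[0,0,0]], twist=[[0,0,0.96],[0,0,0.96],[0,0,0.96],[0,0,0.96],[0,0,0.96],[0,0,0.96],[0,0,0.96],[0,0,0.96],[0,0,0.96],[0,0,0.96],[0,0,0.96],[0,0,0.96]], gripper=[0,0,0,0,0,0,0,0,0,0,0,0])

```text
time_s: 12.55
tcp_pos: [0.6212, 0.0546, 0.2467]
ee_rot: [[0.869, -0.494, -0.004], [-0.494, -0.869, -0.001], [-0.003, 0.003, -1.0]]
wrist_force: [0.3, -0.3, -0.3]
gripper_width: 1.003
```

Call:
servo_tool(slide=[[0,0,0],[0,0,0],[0,0,0],[0,0,0],[0,0,0],[0,0,0],[0,0,0],[0,0,0],[0,0,0],[0,0,0],[0,0,0]], twist=[[0,0,0.96],[0,0,0.96],[0,0,0.96],[0,0,0.96],[0,0,0.96],[0,0,0.96],[0,0,0.96],[0,0,0.96],[0,0,0.96],[0,0,0.96],[0,0,0]], gripper=[0,0,0,0,0,0,0,0,0,0,0])

```text
time_s: 13.92
tcp_pos: [0.6212, 0.0546, 0.2472]
ee_rot: [[0.885, 0.466, -0.004], [0.466, -0.885, -0.001], [-0.004, -0.001, -1.0]]
wrist_force: [1.1, 1.1, 0.2]
gripper_width: 1.001
```

```bash
python3 - <<'E'
from h import *
s=r.sense(); print(s['time_s'],s['tcp_pos'],s['joints'],s['wrist_force'],s['moment']);R=s['ee_rot'];print(np.degrees(np.arctan2(R[1,1],R[0,1])),R[:,2])
c=cap('wrist','w5.png')
c=cap('scene','s5.png');cv2.imwrite('pics/s5c.png',cv2.resize(c['image'][130:250,290:410],None,fx=5,fy=5,interpolation=cv2.INTER_CUBIC))
E
```

```text
13.925 [0.62123982 0.05458456 0.24721193] [ 1.98608533e+01  2.11630299e+01  2.68465277e+00 -1.56944913e-02
 -7.17362923e+01  9.78878441e+01] [1.10226872 1.1042613  0.2172794 ] [-0.16687589  0.09496726  0.02139711]
-62.25633029023192 [-0.00361219 -0.00102823 -0.99999295]
```

View pics/w5.png

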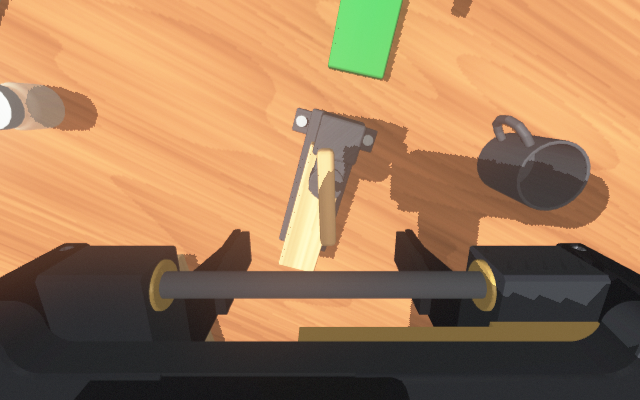

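View pics/s5c.png

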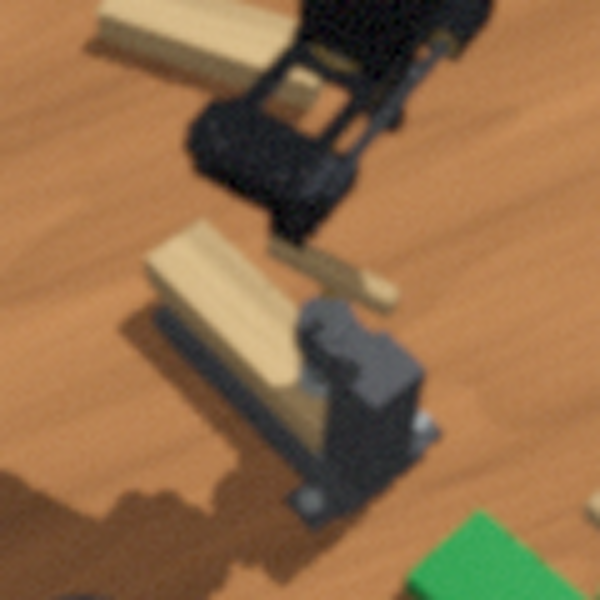

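```bash
python3 - <<'E'
from h import *
c=np.load('pics/w5.npz')
im=c['im'][140:255,295:355]; cv2.imwrite('pics/w5c.png',cv2.resize(im,None,fx=5,fy=5,interpolation=cv2.INTER_CUBIC))
E
```

```text
(no output)
```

View pics/w5c.png

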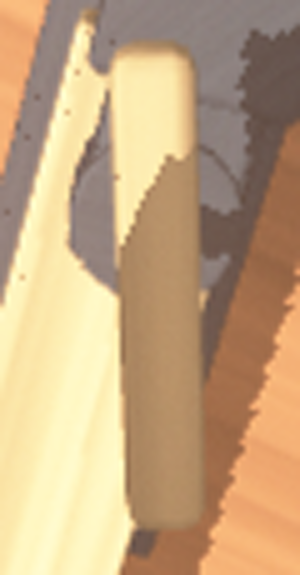

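```bash
python3 - <<'E'
from h import *
c=np.load('pics/w5.npz')
P=[(x/5+295-.4,y/5+140-.4) for x,y in [(152,50),(167,526)]]
for z in (.174,.176,.178,.180):
    a,b=[ray(c,p,z) for p in P]; d=a-b; print(z,np.linalg.norm(d),(a+b)[:2]/2,np.degrees(np.arctan2(d[1],d[0])))
print(proj(c,[.6212,.0546,.178]))
print(c['K'])
E
```

```text
0.174 0.08306175138674833 [0.62746172 0.05561313] 29.714089082650364
0.176 0.08235554936218442 [0.62802159 0.05594024] 29.71408908265038
0.178 0.08164934733762051 [0.62858147 0.05626736] 29.714089082650393
0.18 0.08094314531305681 [0.62914134 0.05659447] 29.71408908265033
[324.15900282 208.00826956]
[[297.28674404   0.         322.38796108]
 [  0.         297.28674404 196.32844217]
 [  0.           0.           1.        ]]
```

Call:
servo_tool(slide=[[0.08,0.015,-0.3],[0,0,-0.6],[0,0,-0.5],[0,0,-0.2],[0,0,0],[0,0,0]], twist=[[0,0,0.33],[0,0,0],[0,0,0],[0,0,0],[0,0,0],[0,0,0]], gripper=[0,0,0,0,0,0])

```text
time_s: 14.78
tcp_pos: [0.6274, 0.0558, 0.1546]
ee_rot: [[0.868, 0.497, 0.002], [0.497, -0.868, 0.0], [0.002, 0.001, -1.0]]
wrist_force: [1.0, -0.2, 1.4]
gripper_width: 1.003
```

```bash
python3 - <<'E'
from h import *
for i in range(1):
    s=r.sense(); print(s['time_s'],s['tcp_pos'],s['joints'],s['wrist_force'],s['moment'])
E
```

```text
14.775 [0.62742662 0.05575152 0.15460959] [ 1.97867540e+01  2.54261867e+01 -4.39893788e+00  2.95280359e-02
 -6.00356584e+01  1.00013982e+02] [ 0.98261038 -0.15570166  1.37900424] [-0.09896721  0.10444483 -0.04357303]
```

Call:
servo_tool(slide=[[0,0,0],[0,0,0],[0,0,0],[0,0,0],[0,0,0],[0,0,0]], twist=[[0,0,0],[0,0,0],[0,0,0],[0,0,0],[0,0,0],[0,0,0]], gripper=[1,1,1,1,1,1])

```text
time_s: 15.52
tcp_pos: [0.6265, 0.0556, 0.1533]
ee_rot: [[0.868, 0.497, -0.0], [0.497, -0.868, -0.0], [-0.0, -0.0, -1.0]]
wrist_force: [0.3, -0.3, -0.7]
gripper_width: 0.4
```

```bash
python3 - <<'E'
from h import *
s=r.sense(); print(s['time_s'],s['tcp_pos'],s['joints'],s['wrist_force'],s['moment'],s['gripper_width']);R=s['ee_rot'];print(np.degrees(np.arctan2(R[1,1],R[0,1])),R[:,2])
c=cap('scene','s6.png');cv2.imwrite('pics/s6c.png',cv2.resize(c['image'][130:250,290:410],None,fx=5,fy=5,interpolation=cv2.INTER_CUBIC))
E
```

```text
15.525 [0.62645612 0.05555853 0.15329518] [ 1.97886055e+01  2.54768647e+01 -4.51001966e+00  2.05617117e-03
 -6.00240302e+01  1.00006967e+02] [ 0.31575082 -0.33160447 -0.74186215] [-0.10748129  0.1001675  -0.01403505] 0.40000976045943487
-60.203399650759735 [-1.68720157e-04 -9.37425577e-05 -9.99999981e-01]
```

View pics/s6c.png

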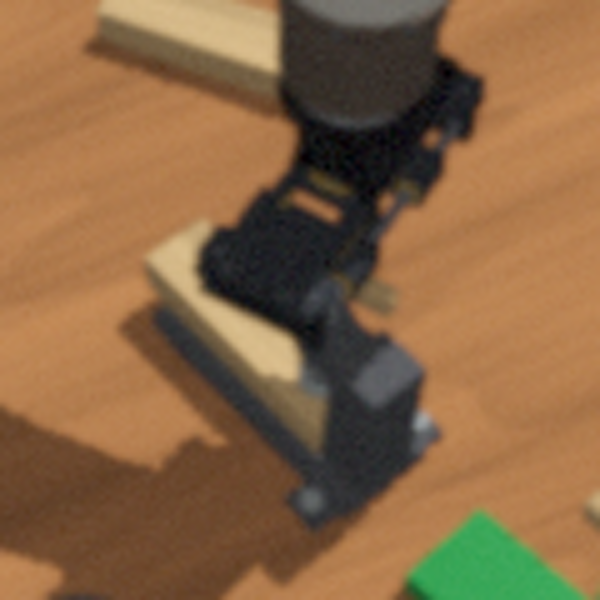

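Call:
servo_tool(slide=[[0,0,-0.03],[0,0,0],[0,0,0],[0,0,0],[0,0,0],[0,0,0],[0,0,0]], twist=[[0,0,0],[0,0,0],[0,0,0],[0,0,0],[0,0,0],[0,0,0],[0,0,0]], gripper=[1,1,1,1,1,1,1])

```text
time_s: 16.45
tcp_pos: [0.6272, 0.0542, 0.1513]
ee_rot: [[0.868, 0.496, 0.001], [0.496, -0.868, -0.002], [-0.0, 0.002, -1.0]]
wrist_force: [2.7, -5.2, -2.3]
gripper_width: 0.16
```

```bash
python3 - <<'E'
from h import *
s=r.sense(); print(s['time_s'],s['tcp_pos'],s['joints'],s['wrist_force'],s['moment'],s['gripper_width']);R=s['ee_rot'];print(np.degrees(np.arctan2(R[1,1],R[0,1])),R[:,2])
E
```

```text
16.45 [0.62722664 0.05415743 0.15127342] [ 19.69655782  25.61406505  -4.64810854   0.13234704 -59.72587388
 100.00146111] [ 2.65417656 -5.19248916 -2.31137663] [-1.52012482 -0.77924924 -0.07966374] 0.16022435673612484
-60.23526367989639 [ 8.69848502e-04 -1.80745459e-03 -9.99997988e-01]
```

Call:
servo_tool(slide=[[0.013,-0.023,0],[0,0,0],[0,0,-0.0044],[0,0,-0.0044],[0,0,-0.0044],[0,0,-0.0044],[0,0,-0.0044],[0,0,-0.0044]], twist=[[0,0,0],[0,0,0],[0,0,-1],[0,0,-1],[0,0,-1],[0,0,-1],[0,0,-1],[0,0,-1]], gripper=[1,1,1,1,1,1,1,1])

```text
time_s: 17.45
tcp_pos: [0.6272, 0.0541, 0.1497]
ee_rot: [[0.994, -0.111, -0.0], [-0.111, -0.994, -0.001], [-0.0, 0.001, -1.0]]
wrist_force: [2.1, -1.3, -1.8]
gripper_width: 0.157
```

```bash
cat > st.py <<'E'
from h import *
import json
s=r.sense();R=s['ee_rot'];y=np.degrees(np.arctan2(R[1,1],R[0,1]))
print('t',round(s['time_s'],3),'p',np.round(s['tcp_pos'],4),'yaw',round(y,2),'turned',round(np.radians((-60.24-y)%360),3),'j6',round(s['joints'][5],2),'F',np.round(s['wrist_force'],1),'M',np.round(s['moment'],3),'e6',np.round(s['effort'],3)[5],'g',round(s['gripper_width'],3))
E
python3 st.py
```

```text
t 17.45 p [0.6272 0.0541 0.1497] yaw -96.36 turned 0.63 j6 63.99 F [ 2.1 -1.3 -1.8] M [-0.624 -0.262  0.166] e6 0.405 g 0.157
```

Call:
servo_tool(slide=[[0,0,-0.0044],[0,0,-0.0044],[0,0,-0.0044],[0,0,-0.0044],[0,0,-0.0044],[0,0,-0.0044]], twist=[[0,0,-1],[0,0,-1],[0,0,-1],[0,0,-1],[0,0,-1],[0,0,-1]], gripper=[1,1,1,1,1,1])

```text
time_s: 18.2
tcp_pos: [0.6273, 0.0541, 0.1482]
ee_rot: [[0.739, -0.674, -0.0], [-0.674, -0.739, -0.0], [0.0, 0.0, -1.0]]
wrist_force: [0.6, -1.7, -1.8]
gripper_width: 0.16
```

```bash
python3 st.py
```

```text
t 18.2 p [0.6273 0.0541 0.1482] yaw -132.35 turned 1.259 j6 27.99 F [ 0.6 -1.7 -1.8] M [-0.477 -0.276  0.125] e6 0.405 g 0.16
```

Call:
servo_tool(slide=[[0,0,-0.0022],[0,0,-0.0022],[0,0,-0.0022],[0,0,-0.0022]], twist=[[0,0,-0.5],[0,0,-0.5],[0,0,-0.5],[0,0,-0.5]], gripper=[1,1,1,1])

```text
time_s: 18.7
tcp_pos: [0.6273, 0.0541, 0.1476]
ee_rot: [[0.584, -0.812, -0.0], [-0.812, -0.584, -0.0], [0.0, 0.0, -1.0]]
wrist_force: [1.2, -2.3, -2.4]
gripper_width: 0.156
```

```bash
python3 st.py
```

```text
t 18.7 p [0.6273 0.0541 0.1476] yaw -144.26 turned 1.466 j6 16.09 F [ 1.2 -2.3 -2.4] M [-0.545 -0.298  0.119] e6 0.133 g 0.156
```

Call:
servo_tool(slide=[[0,0,-0.0022],[0,0,-0.0022]], twist=[[0,0,-0.5],[0,0,-0.5]], gripper=[1,1])

```text
time_s: 18.95
tcp_pos: [0.6273, 0.0541, 0.1473]
ee_rot: [[0.496, -0.868, -0.0], [-0.868, -0.496, -0.0], [0.0, 0.0, -1.0]]
wrist_force: [1.5, -1.6, -1.6]
gripper_width: 0.159
```

```bash
python3 st.py
```

```text
t 18.95 p [0.6273 0.0541 0.1473] yaw -150.25 turned 1.571 j6 10.09 F [ 1.5 -1.6 -1.6] M [-0.443 -0.352  0.153] e6 0.133 g 0.159
```

Call:
servo_tool(slide=[[0,0,-0.0022],[0,0,-0.0022]], twist=[[0,0,-0.5],[0,0,-0.5]], gripper=[1,1])

```text
time_s: 19.2
tcp_pos: [0.6273, 0.0541, 0.1471]
ee_rot: [[0.403, -0.915, -0.0], [-0.915, -0.403, -0.0], [0.0, 0.0, -1.0]]
wrist_force: [1.5, -1.5, -2.4]
gripper_width: 0.158
```

```bash
python3 st.py
```

```text
t 19.2 p [0.6273 0.0541 0.1471] yaw -156.26 turned 1.676 j6 4.09 F [ 1.5 -1.5 -2.4] M [-0.465 -0.269  0.144] e6 0.133 g 0.158
```

The 84 mm bar is turning with the wrist. Mz is about 0.14 N m (free friction), and the joint 6 effort reads a clean 0.133 at this speed, so I'll watch both.

Call:
servo_tool(slide=[[0,0,-0.0022],[0,0,-0.0022]], twist=[[0,0,-0.5],[0,0,-0.5]], gripper=[1,1])

```text
time_s: 19.45
tcp_pos: [0.6273, 0.0542, 0.1468]
ee_rot: [[0.305, -0.952, -0.0], [-0.952, -0.305, -0.0], [0.0, 0.0, -1.0]]
wrist_force: [1.4, -1.8, -1.3]
gripper_width: 0.158
```

```bash
python3 st.py
```

```text
t 19.45 p [0.6273 0.0542 0.1468] yaw -162.25 turned 1.78 j6 -1.91 F [ 1.4 -1.8 -1.3] M [-0.472 -0.261  0.111] e6 0.133 g 0.158
```

Call:
servo_tool(slide=[[0,0,-0.0022],[0,0,-0.0022]], twist=[[0,0,-0.5],[0,0,-0.5]], gripper=[1,1])

```text
time_s: 19.7
tcp_pos: [0.6273, 0.0541, 0.1465]
ee_rot: [[0.204, -0.979, -0.0], [-0.979, -0.204, -0.0], [0.0, 0.0, -1.0]]
wrist_force: [1.6, -1.1, -0.9]
gripper_width: 0.156
```

```bash
python3 st.py
```

```text
t 19.7 p [0.6273 0.0541 0.1465] yaw -168.25 turned 1.885 j6 -7.91 F [ 1.6 -1.1 -0.9] M [-0.455 -0.346  0.146] e6 0.133 g 0.156
```

Call:
servo_tool(slide=[[0,0,-0.0022],[0,0,-0.0022]], twist=[[0,0,-0.5],[0,0,-0.5]], gripper=[1,1])

```text
time_s: 19.95
tcp_pos: [0.6273, 0.0541, 0.1463]
ee_rot: [[0.1, -0.995, -0.0], [-0.995, -0.1, -0.0], [0.0, 0.0, -1.0]]
wrist_force: [1.2, -2.0, -1.4]
gripper_width: 0.158
```

```bash
python3 st.py
```

```text
t 19.95 p [0.6273 0.0541 0.1463] yaw -174.25 turned 1.99 j6 -13.91 F [ 1.2 -2.  -1.4] M [-0.461 -0.362  0.153] e6 0.131 g 0.158
```

Call:
servo_tool(slide=[[0,0,-0.0022],[0,0,-0.0022]], twist=[[0,0,-0.5],[0,0,-0.5]], gripper=[1,1])

```text
time_s: 20.2
tcp_pos: [0.6273, 0.0541, 0.1461]
ee_rot: [[-0.004, -1.0, 0.0], [-1.0, 0.004, -0.0], [0.0, -0.0, -1.0]]
wrist_force: [1.4, -1.6, -2.6]
gripper_width: 0.154
```

```bash
python3 st.py
```

```text
t 20.2 p [0.6273 0.0541 0.1461] yaw 179.75 turned 2.095 j6 -19.91 F [ 1.4 -1.6 -2.6] M [-0.433 -0.354  0.191] e6 0.125 g 0.154
```

Call:
servo_tool(slide=[[0,0,-0.0022],[0,0,-0.0022]], twist=[[0,0,-0.5],[0,0,-0.5]], gripper=[1,1])

```text
time_s: 20.45
tcp_pos: [0.6273, 0.0541, 0.1458]
ee_rot: [[-0.109, -0.994, 0.0], [-0.994, 0.109, -0.0], [0.0, -0.0, -1.0]]
wrist_force: [1.6, -1.3, -2.1]
gripper_width: 0.153
```

```bash
python3 st.py
```

```text
t 20.45 p [0.6273 0.0541 0.1458] yaw 173.75 turned 2.199 j6 -25.91 F [ 1.6 -1.3 -2.1] M [-0.546 -0.357  0.133] e6 0.119 g 0.153
```

Call:
servo_tool(slide=[[0,0,-0.0022],[0,0,-0.0022]], twist=[[0,0,-0.5],[0,0,-0.5]], gripper=[1,1])

```text
time_s: 20.7
tcp_pos: [0.6273, 0.0541, 0.1456]
ee_rot: [[-0.212, -0.977, 0.0], [-0.977, 0.212, -0.0], [0.0, -0.0, -1.0]]
wrist_force: [1.1, -1.2, -2.1]
gripper_width: 0.158
```

```bash
python3 st.py
```

```text
t 20.7 p [0.6273 0.0541 0.1456] yaw 167.75 turned 2.304 j6 -31.91 F [ 1.1 -1.2 -2.1] M [-0.474 -0.369  0.163] e6 0.113 g 0.158
```

The effort drops by 0.006 per 0.105 rad, which matches the expected 0.0625 N m/rad. It began at about 1.955 rad turned, so that was first touch. The target is 3.36 rad, which leaves about 60°.

Call:
servo_tool(slide=[[0,0,-0.0022],[0,0,-0.0022],[0,0,-0.0022],[0,0,-0.0022],[0,0,-0.0022],[0,0,-0.0022],[0,0,-0.0022],[0,0,-0.0022],[0,0,-0.0022],[0,0,-0.0022]], twist=[[0,0,-0.5],[0,0,-0.5],[0,0,-0.5],[0,0,-0.5],[0,0,-0.5],[0,0,-0.5],[0,0,-0.5],[0,0,-0.5],[0,0,-0.5],[0,0,-0.5]], gripper=[1,1,1,1,1,1,1,1,1,1])

```text
time_s: 21.95
tcp_pos: [0.6273, 0.0541, 0.1443]
ee_rot: [[-0.672, -0.74, 0.0], [-0.74, 0.672, -0.001], [0.0, -0.0, -1.0]]
wrist_force: [2.0, -0.8, -1.3]
gripper_width: 0.154
```

```bash
python3 st.py
```

```text
t 21.95 p [0.6273 0.0541 0.1443] yaw 137.76 turned 2.827 j6 -61.9 F [ 2.  -0.8 -1.3] M [-0.502 -0.381  0.151] e6 0.082 g 0.154
```

Call:
servo_tool(slide=[[0,0,-0.0022],[0,0,-0.0022],[0,0,-0.0022],[0,0,-0.0022],[0,0,-0.0022],[0,0,-0.0022],[0,0,-0.0022]], twist=[[0,0,-0.5],[0,0,-0.5],[0,0,-0.5],[0,0,-0.5],[0,0,-0.5],[0,0,-0.5],[0,0,-0.5]], gripper=[1,1,1,1,1,1,1])

```text
time_s: 22.82
tcp_pos: [0.6274, 0.0541, 0.1434]
ee_rot: [[-0.893, -0.45, 0.0], [-0.45, 0.893, -0.001], [0.0, -0.001, -1.0]]
wrist_force: [1.5, -2.3, -2.1]
gripper_width: 0.154
```

```bash
python3 st.py
```

```text
t 22.825 p [0.6274 0.0541 0.1434] yaw 116.77 turned 3.194 j6 -82.9 F [ 1.5 -2.3 -2.1] M [-0.487 -0.396  0.193] e6 0.061 g 0.154
```

Call:
servo_tool(slide=[[0,0,-0.0022],[0,0,-0.0022],[0,0,-0.0022],[0,0,-0.0022]], twist=[[0,0,-0.5],[0,0,-0.5],[0,0,-0.5],[0,0,-0.5]], gripper=[1,1,1,1])

```text
time_s: 23.32
tcp_pos: [0.6274, 0.0541, 0.1429]
ee_rot: [[-0.967, -0.255, 0.0], [-0.255, 0.967, -0.001], [0.0, -0.001, -1.0]]
wrist_force: [1.7, -1.0, -1.5]
gripper_width: 0.155
```

```bash
python3 st.py
```

```text
t 23.325 p [0.6274 0.0541 0.1429] yaw 104.78 turned 3.403 j6 -94.9 F [ 1.7 -1.  -1.5] M [-0.584 -0.447  0.229] e6 0.048 g 0.155
```

Call:
servo_tool(slide=[[0,0,0],[0,0,0],[0,0,0],[0,0,0],[0,0,0],[0,0,0],[0,0,0]], twist=[[0,0,0],[0,0,0],[0,0,0],[0,0,0],[0,0,0],[0,0,0],[0,0,0]], gripper=[1,1,0.7,0.5,0.3,0.2,0.2])

```text
time_s: 24.2
tcp_pos: [0.6272, 0.0543, 0.143]
ee_rot: [[-0.967, -0.255, -0.0], [-0.255, 0.967, 0.0], [0.0, 0.0, -1.0]]
wrist_force: [-0.5, -1.2, 0.1]
gripper_width: 0.639
```

```bash
python3 st.py
```

```text
t 24.2 p [0.6272 0.0543 0.143 ] yaw 104.8 turned 3.403 j6 -94.84 F [-0.5 -1.2  0.1] M [ 0.038 -0.001  0.035] e6 0.0 g 0.639
```

The grip is open. I'll lift straight up, then back away toward the robot to check.

Call:
servo_tool(slide=[[0,0,0.3],[0,0,0.6],[0,0,0.6],[-0.5,0,0.5],[-0.8,0,0],[-0.8,0,0],[-0.8,0,0],[-0.6,0,0],[0,0,0],[0,0,0]], twist=[[0,0,0],[0,0,0],[0,0,0],[0,0,0],[0,0,0],[0,0,0],[0,0,0],[0,0,0],[0,0,0],[0,0,0]], gripper=[0.2,0.2,0.2,0.2,0.2,0.2,0.2,0.2,0.2,0.2])

```text
time_s: 25.45
tcp_pos: [0.4178, 0.0544, 0.2635]
ee_rot: [[-0.967, -0.256, 0.001], [-0.256, 0.967, 0.0], [-0.001, 0.0, -1.0]]
wrist_force: [0.1, 0.8, -0.5]
gripper_width: 0.799
```

```bash
python3 - <<'E'
from h import *
c=cap('scene','s7.png');cv2.imwrite('pics/s7c.png',cv2.resize(c['image'][130:250,290:410],None,fx=5,fy=5,interpolation=cv2.INTER_CUBIC))
c=cap('top','t7.png');cv2.imwrite('pics/t7c.png',cv2.resize(c['image'][150:250,250:370],None,fx=5,fy=5,interpolation=cv2.INTER_CUBIC))
im=c['image']; hsv=cv2.cvtColor(im,cv2.COLOR_BGR2HSV)
mh=((hsv[...,0]>12)&(hsv[...,0]<30)&(hsv[...,2]>115)&(hsv[...,1]<150)).astype(np.uint8)
s=np.zeros_like(mh); s[165:200,270:305]=mh[165:200,270:305]
k=max(cv2.findContours(s,0,cv2.CHAIN_APPROX_NONE)[0],key=cv2.contourArea)
w=np.array([ray(c,p[0],.17)[:2] for p in k],np.float32); print('handle',cv2.minAreaRect(w))
E
python3 st.py
```

```text
handle ((0.6143641471862793, 0.048369988799095154), (0.0995120033621788, 0.04431692510843277), 14.179420471191406)
t 25.55 p [0.4181 0.0544 0.263 ] yaw 104.78 turned 3.403 j6 -104.91 F [ 0.4 -0.4  0.3] M [-0.025 -0.022 -0.042] e6 0.001 g 0.796
```

View pics/s7c.png

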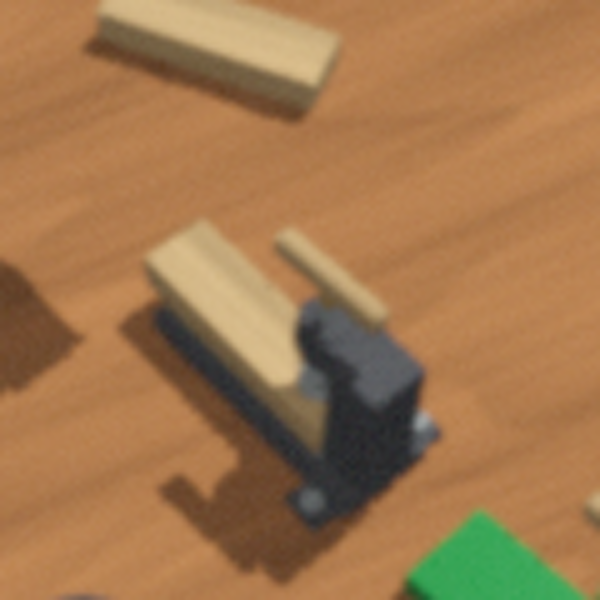

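View pics/t7.png

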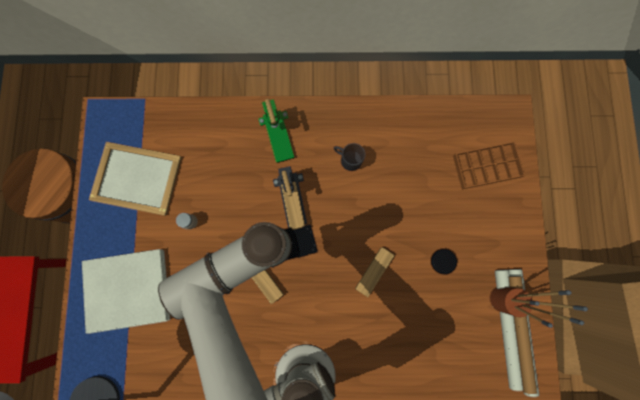

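View pics/t7c.png

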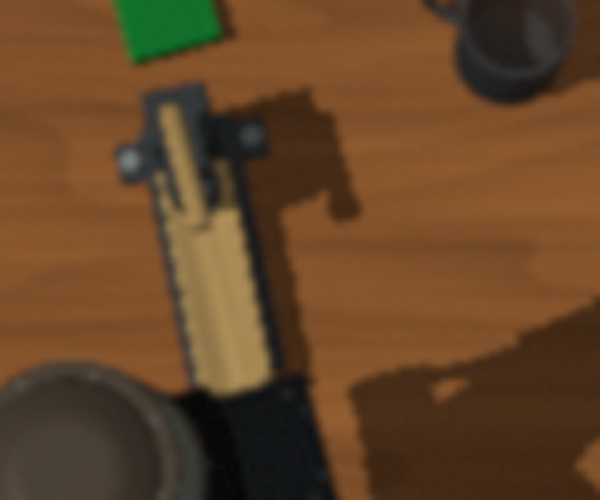

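The scene picture shows the block unchanged on the bed, with its near corner at (205,222) as before, and the pad down on it. The handle's top-view yaw is about 13°, against 14.8° where it was released, so it hasn't sprung back. Mug, tin and jar are at their original pixels. I'm handing in the job.

```bash
python3 - <<'E'
from station import r
print(r.finish_job())
E
```

```text
the job is handed in; nothing more can be done
None
```

The block is clamped on the iron clamp's bed, and I handed the job in at about 25.6 s. No verdict was reported.

**Placing the block:** I took the farthest of the three look-alike blocks, 0.60 m from the base. I laid it on the bed and slid it in until the push stalled against the column at about 12 N.

**Turning the handle:** I turned it clockwise 3.40 rad in one grip. Joint 6 effort showed first touch at about 1.96 rad, so I stopped about 1.45 rad past touch and let go.

**Last checks:**
- **Clamping force:** my estimate is 34–36 N, inside the 20–60 N range. The angle gives 36 N and the joint 6 effort gives 34 N. The wrist moment was too noisy to pin the force down, though it rose to about 0.23 N m, close to the expected value.
- **Block position:** the wrist camera, before clamping, showed the block within about 1 mm of the bed's mid-line. It did not look moved in the final scene picture.
- **Handle:** it stayed where I left it.
- **Bystanders:** the mug, tin, jar and green clamp looked unmoved.

**Disagreements between measurements:**
- The block's overhang measured about 17 mm instead of 20, within my pixel error.
- The top and wrist cameras differed by up to 5 mm on the block and handle positions. The jaws closing and the contact forces settled those.

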